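# Load a preset cutter into the transfer track past its pawl

### The job

Pick up the cutter standing in its square grey carrier, set the carrier down at the open, flared end of the transfer track, and slide it along the floor into the channel, past the sprung pawl, until the pawl clicks shut behind it. Then prove the seat: press it on against the rubber bumper with about 15 to 20 N for half a second, and let go, so that it stands upright, caught between pawl and bumper. Be gentle: never press it against the rails, pawl or bumper with more than 30 N, and leave the ring gauge, the screwdriver and the nut where they are.

Things in the scene. Friction and masses are not known exactly. Their poses are not given: they have to be found in the camera images.
- tool_grip (a point): Cutter in its carrier, loose, 0.3-0.6 kg: square grey foot 60 x 60 x 20 mm (same all 4 ways); on it, coaxial steel: neck dia 38 (20-32 mm up), flange dia 50 (32-42), round collar dia 40 (42-88), cutter dia 12 (to 108). This point: on the axis, 68 mm above the underside, mid-collar, where to grip. z up, x and y parallel to the foot's sides.
- rack: Transfer track, fixed: plate, floor 8 mm above the table, with a channel 64 mm wide between grey rails 35 mm high; lips (23 mm above the floor, on the +y rail and at the ends of the -y rail) overhang the foot by 5 mm: slide it in along the floor. Origin: on the table, middle of the channel mouth. x: along the channel, the way to push; y left; z up. Nothing on it is over 45 mm high.
- setdown (a point): Point on the track floor, on the channel's middle line, 60 mm before the mouth; axes as the track. The open floor here runs 35 mm back from it, 85 mm to -y, 46 mm to +y. Flared lead-in walls (27 mm high) run from 30 mm before the mouth, about 86 mm apart, to the mouth. A good place to put the carrier down.
- far_part (a point): Point on the track floor, middle line, 150 mm past the mouth. A steel latch unit (pawl, then a sprung rubber bumper across the channel) is clamped along the -y rail at a varying, unreported place. The bumper meets the foot's front when its rear is 2 mm past the pawl's blocking face, yields 3 N/mm, is hard after 6 mm (18 N); friction adds 1-5 N. Let go, it pushes the foot back.
- pawl (a joint): Sprung steel finger through the -y rail, blocking face 85 to 125 mm past the mouth, reaching 9 mm into the channel. Angle (rad): 0 shut; 0.1-0.2 while the foot holds it aside (from the foot's front about 18 mm before the blocking face); back to 0 when it clicks shut, with the foot's rear 3-5 mm past the face. Passing it takes some 3-8 N.
- gauge: Bystander: steel ring gauge, outside dia 72, hole dia 40, 22 mm high; origin at the centre of its underside.
- driver: Bystander: screwdriver lying on the table, about 200 mm long; origin at its middle, x along the shaft.
- nut: Bystander: dark steel clamping nut dia 42, 24 mm high; origin at the centre of its underside.
There are look-alikes about, which are no part of the job. Of the things like the part that bears tool_grip, leave any that is blue; of the rest the smaller one is meant.

How it is judged:
On the way, in this order (a step that is already met when the one before it is completed fails the run):
1. the carrier stands on the track floor ahead of the pawl, in line with the channel (x of tool_grip in the frame of rack between -0.09 and 0.06 m and y of tool_grip in the frame of rack between -0.012 and 0.012 m and height (world z) of tool_grip below 0.0795 m and value of joint pawl below 0.04 rad), for 0.1 s.
2. the carrier, sliding in the channel, holds the pawl aside (value of joint pawl above 0.06 rad and x of tool_grip in the frame of rack above 0.025 m and height (world z) of tool_grip below 0.0795 m), for 0.05 s.
3. with the pawl shut behind it, the carrier is pressed firmly on the bumper (value of joint pawl below 0.04 rad and x of tool_grip in the frame of rack above 0.095 m and contact force between tool and rack above 10 N), for 0.3 s.
At the end, for the whole second after the job is handed in: The pawl is shut (under 0.04 rad) with the whole carrier beyond it (the cutter's axis more than 95 mm past the mouth, within 6 mm of the channel's middle line), standing on the track floor, upright within 0.06 rad, at rest and released (value of joint pawl below 0.04 rad and x of tool_grip in the frame of rack above 0.095 m and y of tool_grip in the frame of rack between -0.006 and 0.006 m and height (world z) of tool_grip below 0.0795 m and angle between tool_grip's own z axis and vertical below 0.06 rad and linear speed of tool below 0.01 m/s); the robot touches nothing.
It fails at once if the carrier is pressed against the rails, pawl or bumper with more than 30 N (contact force between tool and rack above 30 N).
It fails at once if the ring gauge, screwdriver or nut is moved more than 25 mm (distance of any of gauge, driver, nut from where it was at the start of the episode above 0.025 m).
It also fails if it takes over 72 s, if anything falls off the work surface, if the arm or the gripper's body presses on something with over 40 N, if the wrist force passes 120 N, or if a joint passes its speed limit or range.

### The arm

A 6-joint arm with a two-finger parallel gripper is mounted at the origin on the work surface. World frame = base frame: x ahead of the robot, y to its left, z up, the work surface at z = 0. Lengths are in m, angles in rad, forces in N, time in s.
With the tool pointing down it reaches from about 0.4 to 0.825 m from the base axis. Payload 7 kg.
Tool frame: the origin (TCP) lies at the centre of the arm's flange, where the gripper is bolted on; the fingertips stand 178 mm ahead of it and the grasp point (between the pads) lies 159 mm ahead of it; z points along the fingers, y is the direction in which the jaws open and shut (so a half turn about z gives the same grasp; the last joint's range is limited). The gripper opens to 88 mm and grips with 3 to 60 N. Pads are 19 mm wide; open, the fingers measure 130 mm over their backs; the gripper's body (78 mm by 193 mm) begins 47 mm behind the grasp point.
Start: joints at [-0.821, 0.359, 0.012, 0, -1.224, -0.288], TCP at [0.301, -0.604, 0.405] pointing down, gripper open.
Joint ranges: [-3.07, 3.07], [-1.43, 2.12], [-1.02, 1.25], [-3.03, 1.67], [-3.05, -0], [-3.03, 3.03]. Speed limits (rad/s): [2.39, 2.39, 3.01, 3.14, 3.14, 3.14].

### API

Orientations are given as [roll, pitch, yaw] about the fixed x, y, z axes, in that order (R = Rz(yaw) Ry(pitch) Rx(roll)).
In Python, from station import * gives the robot as it stands.
- The arm moves only by the tool send_rows, never from a script. Its argument "motion" is a list of rows, each an object with "offset": the shift along the tool's x, y, z in cm, a list of three; "turn": the turn about the tool's z in degrees. In form: [{"offset": [x, y, z], "turn": turn}, ...]. A call has 1 to 8 rows; each row is the pose to reach, as a shift and turn from the pose commanded when the call began, along the tool's axes at that moment; what a row does not reach only later rows make up. A row lasts 1/10 s, in which the tool goes at most 50 mm and 8.59 degrees, less where a joint would pass 70% of its speed; a pose out of reach is approached as far as the arm can. A call with a gripper value outside its range is refused whole. "hand" is the opening, from -1 (shut) to 1 (fully open), set as the call begins (left out, the last holds). The fingers move at their own pace and stop on an object; "squeeze" is the grip in N (left out, the last holds). Time passes only in rows, so rows that repeat a pose let the fingers close. It gives the time, the measured TCP pose, the force and the opening at its end, in the units of the state.
- get_state(): the state, without advancing time (a new reading comes with each control period).
- grab_frame(name): name is "scene" or "top" or "wrist"; returns a dict with "frame" (400x640x3 uint8, blue, green, red), "range_z" (400x640 float32, m along the optical axis (not along the pixel's ray), 0 where there is no reading), "vertical_fov" (degrees; the focal length in pixels is half the picture's height over the tangent of half this angle, whatever the lens; pixels are square), "cx", "cy" (the principal point, pixels), "cam_to_world" (4x4, takes a point from camera to world coordinates). Camera axes: x right, y up, looking along -z (the intrinsics and any distortion apply to the point x, -y, -z); pixel columns grow to the right and rows downward; lengths in m; the calibration is good to about 2 mm. A picture is of the moment at which its call begins.
- job_done(): hands the job in, once; it reports no verdict.
The state is a dict: "t": time; "q": joint angles; "qd": joint speeds; "joint_efforts": joint torques, N m; "eef_pos": TCP position; "ee_rot": TCP orientation; "force": force on the tool from outside, world axes, zero at the start; "moment": the same for the moment, N m; "width": finger opening in m.
Only numpy, scipy, OpenCV 4.12 (cv2) and the standard library are available. Lean on these libraries where they do the work, as an engineer would, in place of code of your own. Each camera call takes 0.05 s, during which the arm holds its last target. There are 200 camera calls.

## Working session

There is one attempt and no reset: what is moved stays moved. The work goes in short steps, Python scripts to look and compute and a tool call to move; the robot and the scene stay as the last step left them, time stands still between calls to the robot, and variables do not carry over. Pictures are saved under pics/ and viewed, about 8 in all and at most 12, crops included, and the job is handed in when it is done.

Besides the shell and the picture viewer there is one more tool, called after "Request:" by a JSON object that holds its "op" and its "data", one argument or row to a line. send_rows: Moves the arm, as the interface text tells. Its arguments: {"type":"object","properties":{"motion":{"type":"array"},"hand":{"type":"number"},"squeeze":{"type":"number"}},"required":["motion"]}

```bash
ls; mkdir -p pics; cat > h.py <<'E'
from station import *
import numpy as np, cv2, pickle
def grab(n,tag):
    f=grab_frame(n); pickle.dump(f,open(f'{tag}.pkl','wb')); return f
def load(tag): return pickle.load(open(f'{tag}.pkl','rb'))
def cloud(f):
    h,w=f['range_z'].shape; fl=h/2/np.tan(np.radians(f['vertical_fov'])/2)
    v,u=np.mgrid[:h,:w]; z=f['range_z']
    P=np.stack([(u-f['cx'])/fl*z,-(v-f['cy'])/fl*z,-z,np.ones_like(z)],-1)
    return (P@np.array(f['cam_to_world']).T)[...,:3]
def ray(f,u,v,zp):
    h=f['range_z'].shape[0]; fl=h/2/np.tan(np.radians(f['vertical_fov'])/2)
    T=np.array(f['cam_to_world']); d=T[:3,:3]@np.array([(u-f['cx'])/fl,-(v-f['cy'])/fl,-1]); o=T[:3,3]
    return o+d*(zp-o[2])/d[2]
E
python3 - <<'E'
from h import *
s=get_state(); print(s)
for n in ['top','scene']:
    f=grab(n,n); cv2.imwrite(f'pics/{n}0.png',f['frame']); print({k:(v if k not in('frame','range_z') else v.shape) for k,v in f.items()})
E
```

```text
pics
{'t': 0.0, 'q': array([-8.20871994e-01,  3.59416157e-01,  1.10685583e-02, -3.57504784e-04,
       -1.22408792e+00, -2.88079390e-01]), 'qd': array([-0.0009963 ,  0.0006348 , -0.00036577,  0.00132941,  0.00126281,
       -0.00011607]), 'joint_efforts': array([-4.91702815e-05, -5.82710302e+01,  2.93061322e+01,  6.99741170e+00,
        6.84738407e-03, -1.72221044e-04]), 'eef_pos': array([ 0.30068826, -0.60412053,  0.4037064 ]), 'ee_rot': array([ 3.13992552e+00, -1.43533105e-04, -2.67986935e+00]), 'force': array([-0.03543614, -0.51941781, -1.23940547]), 'moment': array([-0.05438172,  0.00995931, -0.03026122]), 'width': 0.08761095725805648}
{'frame': (400, 640, 3), 'range_z': (400, 640), 'vertical_fov': 48.48667632790146, 'cx': 325.6057847433186, 'cy': 199.661308484769, 'cam_to_world': array([[ 5.43688776e-02,  9.73395822e-01, -2.22586161e-01,
         3.48303085e-01],
       [-9.98515820e-01,  5.37129116e-02, -9.00442627e-03,
        -4.11881485e-04],
       [ 3.19087987e-03,  2.22745363e-01,  9.74871438e-01,
         1.18849045e+00],
       [ 0.00000000e+00,  0.00000000e+00,  0.00000000e+00,
         1.00000000e+00]])}
{'frame': (400, 640, 3), 'range_z': (400, 640), 'vertical_fov': 43.75435732349251, 'cx': 315.90323685052954, 'cy': 202.57696308031257, 'cam_to_world': array([[-0.49794976, -0.53454361,  0.68286834,  1.4709691 ],
       [ 0.86692279, -0.28671646,  0.40772362,  0.51151872],
       [-0.02215646,  0.79502   ,  0.60617843,  0.84238085],
       [ 0.        ,  0.        ,  0.        ,  1.        ]])}
```

View pics/top0.png

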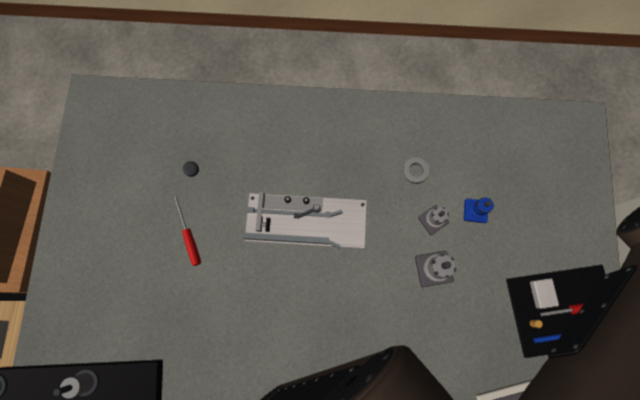

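View pics/scene0.png

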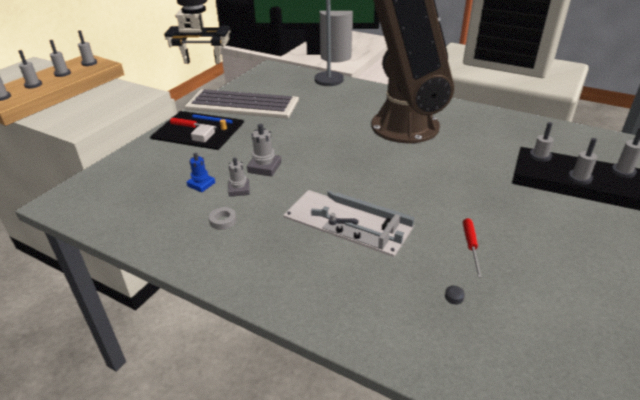

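Top view: the small grey carrier is at about (435,218), the larger grey one at (437,268) and the blue one at (480,210). The track's open end is its right-hand end (about 366,225). It pushes left, which is world +y, and the latch is on the upper rail. Gauge is at (416,170), driver (188,235), nut (190,169). Measuring next.

```bash
python3 - <<'E'
from h import *
f=load('top'); im=f['frame']; P=cloud(f)
c=im[150:300,230:520]; cv2.imwrite('pics/crop0.png',cv2.resize(c,None,fx=2.75,fy=2.75,interpolation=cv2.INTER_CUBIC))
# table plane check
print('table z',np.median(P[300:330,100:230,2]), 'pt gauge',P[170,405],'nut',P[169,190])
hsv=cv2.cvtColor(im,cv2.COLOR_BGR2HSV)
# track: plate
m=(im.min(-1)>150).astype(np.uint8); m[:150]=0;m[300:]=0;m[:,:230]=0;m[:,390:]=0
m=cv2.morphologyEx(m,cv2.MORPH_CLOSE,np.ones((9,9)))
cs=cv2.findContours(m,0,2)[0]; cc=max(cs,key=cv2.contourArea); r=cv2.minAreaRect(cc); print(r)
for q in cv2.approxPolyDP(cc,4,True)[:,0]: print('plate',q,ray(f,*q,.008).round(4))
# carrier by height
reg=np.zeros(im.shape[:2],bool); reg[195:245,412:458]=1
z=P[...,2]
for lo,hi in [(.013,.026),(.036,.047),(.080,.093),(.1,.115)]:
    k=reg&(z>lo)&(z<hi); q=P[k]; 
    if len(q): print(lo,len(q),q.mean(0).round(4),q.min(0).round(4),q.max(0).round(4),cv2.minAreaRect((q[:,:2]*1000).astype(np.float32)))
E
```

```text
table z -5.796528038137794e-05 pt gauge [ 0.7091362  -0.20176645  0.02409597] nut [0.67932695 0.38442117 0.02467986]
((305.935791015625, 220.0272216796875), (117.27118682861328, 45.22425842285156), 3.5763344764709473)
plate [250 195] [0.6195 0.2174 0.008 ]
plate [247 231] [0.5201 0.2163 0.008 ]
plate [328 236] [ 0.5186 -0.0013  0.008 ]
plate [344 245] [ 0.4968 -0.0452  0.008 ]
plate [363 246] [ 0.4969 -0.0959  0.008 ]
plate [364 201] [ 0.6199 -0.0942  0.008 ]
plate [350 207] [ 0.6011 -0.0568  0.008 ]
plate [345 200] [ 0.6198 -0.0424  0.008 ]
plate [324 199] [0.6194 0.015  0.008 ]
plate [322 218] [0.5666 0.0175 0.008 ]
plate [257 214] [0.5679 0.1936 0.008 ]
plate [257 195] [0.6206 0.1983 0.008 ]
0.013 206 [ 0.5706 -0.2716  0.0202] [ 0.538  -0.3187  0.0131] [ 0.6162 -0.2423  0.0258] ((577.8931884765625, -279.8728332519531), (59.751625061035156, 60.520381927490234), 37.27464294433594)
0.036 72 [ 0.5718 -0.2699  0.0424] [ 0.5548 -0.3032  0.0361] [ 0.6007 -0.256   0.0468] ((573.3856201171875, -275.2410888671875), (47.84485626220703, 33.912498474121094), 41.70467758178711)
0.08 175 [ 0.5769 -0.2791  0.0883] [ 0.5583 -0.3007  0.0807] [ 0.5964 -0.2602  0.0926] ((577.9295654296875, -280.1870422363281), (38.69413375854492, 38.49543380737305), 50.8940315246582)
0.1 25 [ 0.5776 -0.2799  0.1073] [ 0.572  -0.2864  0.1006] [ 0.583  -0.2745  0.1126] ((577.3480834960938, -280.6329345703125), (10.636549949645996, 12.110380172729492), 3.4264347553253174)
```

View pics/crop0.png

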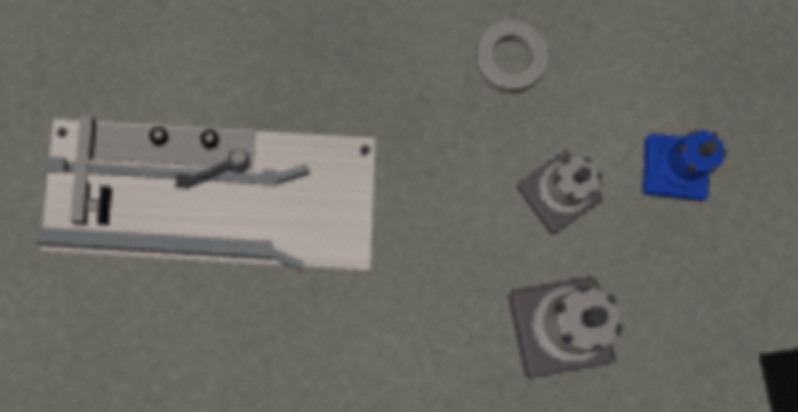

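Crop: the small carrier is at about (562,190) in the crop, foot turned about 37°. The track's mouth faces right; pawl tip at (182,182), bumper at (103,204). I'll move above the carrier.

```bash
cat >> h.py <<'E'
from scipy.spatial.transform import Rotation as Ro
def go(p,yaw_deg):
    s=get_state(); R=Ro.from_euler('xyz',s['ee_rot']).as_matrix()
    o=R.T@(np.array(p)-s['eef_pos'])*100
    y=np.degrees(s['ee_rot'][2]); t=-((yaw_deg-y+180)%360-180)
    print('t',s['t'],'pos',s['eef_pos'].round(4),'rpy',np.degrees(s['ee_rot']).round(2),'F',s['force'].round(1),'w',round(s['width'],4))
    print('offset',o.round(2),'turn',round(t,2)); return s
E
python3 - <<'E'
from h import *
go([.578,-.280,.40],-142.7)
f=load('top');P=cloud(f);im=f['frame'].astype(int)
k=(im[...,0]>im[...,2]+50)&(P[...,1]<-.2)&(P[...,1]>-.45)&(P[...,0]>.45);q=P[k];print('blue',q.min(0),q.max(0))
k=np.zeros(k.shape,bool);k[245:290,412:460]=1;q=P[k&(P[...,2]>.05)];print('big',q.min(0),q.max(0))
E
```

```text
t 0.1 pos [ 0.3007 -0.6041  0.4038] rpy [ 1.7991e+02 -1.0000e-02 -1.5355e+02] F [ 0.2 -0.5  0.4] w 0.0873
offset [-39.27  16.67   0.4 ] turn -10.85
blue [ 0.57863656 -0.42507305  0.00489145] [ 0.63988453 -0.36343357  0.11187323]
big [ 0.34830308 -0.30858336  0.05043278] [ 4.80773478e-01 -4.11881485e-04  1.18849045e+00]
```

Request:
{"op": "send_rows", "data": {
  "motion": [
    {"offset": [-39.3, 16.7, 0], "turn": -10.85},
    {"offset": [-39.3, 16.7, 0], "turn": -10.85},
    {"offset": [-39.3, 16.7, 0], "turn": -10.85},
    {"offset": [-39.3, 16.7, 0], "turn": -10.85},
    {"offset": [-39.3, 16.7, 0], "turn": -10.85},
    {"offset": [-39.3, 16.7, 0], "turn": -10.85},
    {"offset": [-39.3, 16.7, 0], "turn": -10.85},
    {"offset": [-39.3, 16.7, 0], "turn": -10.85}
  ],
  "hand": 1
}}

```text
t: 0.9
eef_pos: [0.5615, -0.2983, 0.4045]
ee_rot: [3.141, -0.0, -2.49]
force: [0.5, -0.4, -0.4]
width: 0.0874
```

```bash
python3 - <<'E'
from h import *
go([.578,-.280,.232],-142.7)
f=grab('wrist','w1'); cv2.imwrite('pics/w1.png',f['frame']); P=cloud(f); z=P[...,2]
for lo,hi in [(.015,.024),(.037,.046),(.084,.093),(.1,.114)]:
    k=(z>lo)&(z<hi)&(np.hypot(P[...,0]-.578,P[...,1]+.28)<.05); q=P[k]
    if len(q): print(lo,len(q),q.min(0).round(4),q.max(0).round(4),cv2.minAreaRect((q[:,:2]*1000).astype(np.float32)))
E
```

```text
t 0.9 pos [ 0.5615 -0.2983  0.4045] rpy [ 1.7998e+02 -1.0000e-02 -1.4269e+02] F [ 0.5 -0.4 -0.4] w 0.0874
offset [-2.43  0.45 17.25] turn 0.01
0.015 1044 [ 0.5365 -0.3192  0.0164] [ 0.6167 -0.2388  0.0231] ((576.55224609375, -278.80963134765625), (59.71919250488281, 59.72902297973633), 36.950374603271484)
0.037 427 [ 0.5521 -0.3035  0.037 ] [ 0.5989 -0.2558  0.0459] ((570.9411010742188, -283.9394836425781), (34.41411590576172, 48.510005950927734), 41.90556335449219)
0.084 1253 [ 0.5569 -0.2995  0.0841] [ 0.5965 -0.2584  0.0922] ((576.4268188476562, -278.87933349609375), (38.918434143066406, 41.09128952026367), 7.419376373291016)
0.1 191 [ 0.5706 -0.2849  0.1002] [ 0.5832 -0.2732  0.111 ] ((576.7315673828125, -279.262939453125), (12.166006088256836, 11.31395149230957), 34.27958297729492)
```

View pics/w1.png

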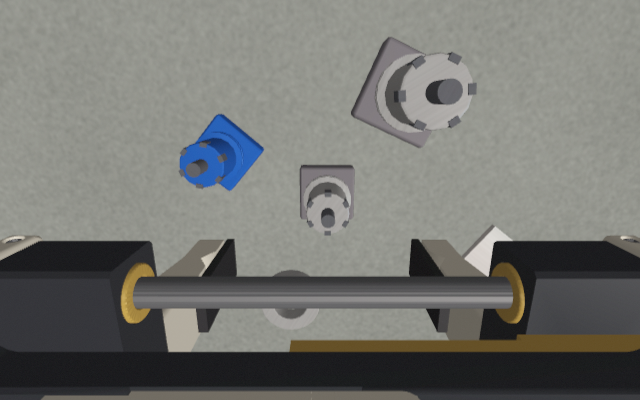

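Wrist view: the small carrier is centred at (328,200) between the fingers, its foot square with the image. Blue is off to the left (215,155), the large one up right (420,90). Next: shift over it, descend, grip.

Request:
{"op": "send_rows", "data": {
  "motion": [
    {"offset": [-2.4, 0.6, 0], "turn": 0},
    {"offset": [-2.4, 0.6, 5], "turn": 0},
    {"offset": [-2.4, 0.6, 9], "turn": 0},
    {"offset": [-2.4, 0.6, 13], "turn": 0},
    {"offset": [-2.4, 0.6, 15.5], "turn": 0},
    {"offset": [-2.4, 0.6, 17.2], "turn": 0},
    {"offset": [-2.4, 0.6, 17.2], "turn": 0},
    {"offset": [-2.4, 0.6, 17.2], "turn": 0}
  ]
}}

```text
t: 1.75
eef_pos: [0.5762, -0.281, 0.2327]
ee_rot: [3.141, -0.001, -2.49]
force: [0.3, 0.2, 0.4]
width: 0.0873
```

Request:
{"op": "send_rows", "data": {
  "motion": [
    {"offset": [0, 0, 0], "turn": 0},
    {"offset": [0, 0, 0], "turn": 0},
    {"offset": [0, 0, 0], "turn": 0},
    {"offset": [0, 0, 0], "turn": 0},
    {"offset": [0, 0, 0], "turn": 0},
    {"offset": [0, 0, 0], "turn": 0},
    {"offset": [0, 0, 0], "turn": 0}
  ],
  "hand": -1,
  "squeeze": 45
}}

```text
t: 2.45
eef_pos: [0.5762, -0.281, 0.2328]
ee_rot: [-3.141, 0.0, -2.49]
force: [1.0, -0.2, 0.6]
width: 0.0396
```

Request:
{"op": "send_rows", "data": {
  "motion": [
    {"offset": [0, 0, -2], "turn": 0},
    {"offset": [0, 0, -6], "turn": 0},
    {"offset": [0, 0, -10], "turn": 0},
    {"offset": [0, 0, -12], "turn": 0},
    {"offset": [0, 0, -12], "turn": 0}
  ]
}}

```text
t: 2.95
eef_pos: [0.5765, -0.281, 0.3554]
ee_rot: [-3.138, 0.003, -2.49]
force: [1.5, 1.1, -5.4]
width: 0.0391
```

```bash
python3 - <<'E'
from h import *
go([.542,-.062,.352],-180.)
f=grab('wrist','w2'); cv2.imwrite('pics/w2.png',f['frame'])
E
```

```text
t 2.95 pos [ 0.5765 -0.281   0.3554] rpy [-179.79    0.18 -142.68] F [ 1.5  1.1 -5.4] w 0.0391
offset [-10.53  19.51   0.31] turn 37.32
```

View pics/w2.png

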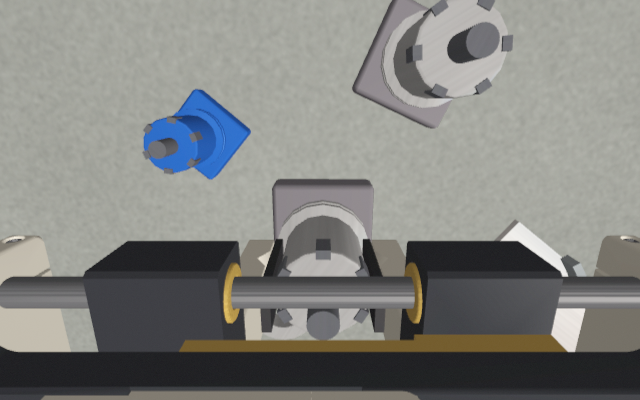

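Wrist view: carrier is held upright and square between the pads, its foot's front edge at (323,183). Next: carry it over the setdown.

Request:
{"op": "send_rows", "data": {
  "motion": [
    {"offset": [-2, 4, 0], "turn": 8},
    {"offset": [-4, 8, 0], "turn": 16},
    {"offset": [-6.5, 12, 0], "turn": 24},
    {"offset": [-8.5, 16, 0], "turn": 32},
    {"offset": [-10, 18.5, 0], "turn": 37.3},
    {"offset": [-10.5, 19.5, 0], "turn": 37.3},
    {"offset": [-10.5, 19.5, 0], "turn": 37.3}
  ]
}}

```text
t: 3.7
eef_pos: [0.5404, -0.0607, 0.3504]
ee_rot: [3.142, -0.004, -3.139]
force: [-0.2, -0.7, -4.9]
width: 0.0394
```

```bash
python3 - <<'E'
from h import *
go([.542,-.062,.25],-180.)
f=grab('wrist','w3'); P=cloud(f); z=P[...,2]; im=f['frame']
big=cv2.resize(im,None,fx=1.25,fy=1.25); cv2.imwrite('pics/w3.png',big)
g=grab('top','t3')
# rails tops in cloud: points at z .035-.05 near the track
for n,F in (('w',f),('t',g)):
    P=cloud(F);z=P[...,2]
    b=(P[...,0]>.46)&(P[...,0]<.66)
    for y in np.arange(-.09,.22,.02):
        k=b&(abs(P[...,1]-y)<.003)
        q=P[k]; h=q[(q[:,2]>.025)&(q[:,2]<.06),0]; pl=q[(q[:,2]>.005)&(q[:,2]<.012),0]
        h.sort(); 
        print(n,round(y,2),'plate',(pl.min().round(4),pl.max().round(4)) if len(pl) else None,'raised',[ (s.min().round(4),s.max().round(4)) for s in np.split(h,np.where(np.diff(h)>.006)[0]+1) if len(s)])
E
```

```text
t 3.7 pos [ 0.5404 -0.0607  0.3504] rpy [ 180.     -0.22 -179.83] F [-0.2 -0.7 -4.9] w 0.0394
offset [-0.19 -0.13 10.04] turn 0.17
w -0.09 plate (np.float64(0.4912), np.float64(0.535)) raised []
w -0.07 plate (np.float64(0.4911), np.float64(0.5348)) raised []
w -0.05 plate (np.float64(0.4911), np.float64(0.5347)) raised []
w -0.03 plate (np.float64(0.4864), np.float64(0.5347)) raised [(np.float64(0.486), np.float64(0.4946))]
w -0.01 plate (np.float64(0.4912), np.float64(0.6021)) raised [(np.float64(0.4927), np.float64(0.5024)), (np.float64(0.5712), np.float64(0.5815))]
w 0.01 plate (np.float64(0.4912), np.float64(0.5976)) raised [(np.float64(0.4953), np.float64(0.5101)), (np.float64(0.5639), np.float64(0.5798))]
w 0.03 plate (np.float64(0.4917), np.float64(0.5976)) raised [(np.float64(0.4951), np.float64(0.5099)), (np.float64(0.5794), np.float64(0.5908))]
w 0.05 plate (np.float64(0.4916), np.float64(0.5962)) raised [(np.float64(0.4953), np.float64(0.5098)), (np.float64(0.5774), np.float64(0.5854))]
w 0.07 plate (np.float64(0.4915), np.float64(0.5973)) raised [(np.float64(0.4955), np.
[... 1458 characters left out ...]
d [(np.float64(0.497), np.float64(0.5115))]
t 0.03 plate (np.float64(0.495), np.float64(0.5386)) raised [(np.float64(0.4979), np.float64(0.5106))]
t 0.05 plate (np.float64(0.4947), np.float64(0.5723)) raised [(np.float64(0.4974), np.float64(0.5119))]
t 0.07 plate (np.float64(0.4802), np.float64(0.5694)) raised [(np.float64(0.4975), np.float64(0.5108))]
t 0.09 plate (np.float64(0.4709), np.float64(0.562)) raised [(np.float64(0.4973), np.float64(0.512))]
t 0.11 plate (np.float64(0.4934), np.float64(0.5508)) raised [(np.float64(0.4978), np.float64(0.5111))]
t 0.13 plate None raised []
t 0.15 plate None raised []
t 0.17 plate None raised []
t 0.19 plate None raised []
t 0.21 plate None raised []
```

View pics/w3.png

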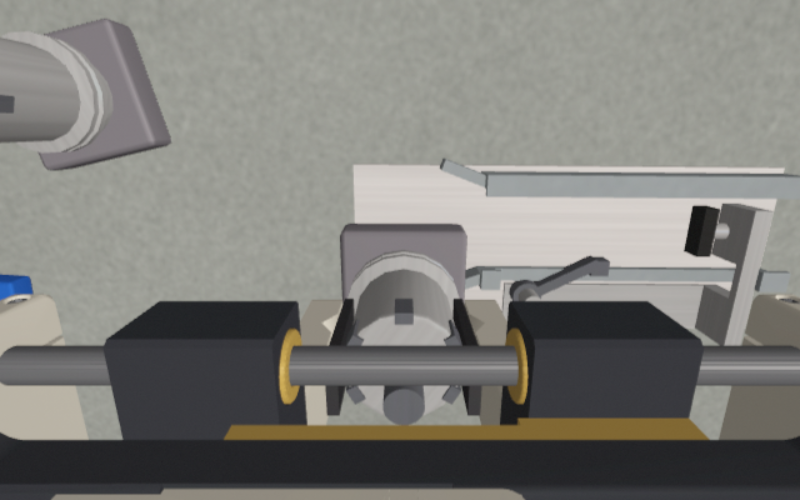

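Wrist view: the carrier is over the open floor with its foot's front edge at (403,226). Channel's at right; rails, pawl tip (605,262) and bumper (700,230) are all visible. Measuring the foot relative to the rails in this same picture.

```bash
python3 - <<'E'
from h import *
f=load('w3'); P=cloud(f); z=P[...,2]
s=get_state(); print(s['eef_pos'],np.degrees(s['ee_rot']))
k=(abs(P[...,0]-.52)<.05)&(abs(P[...,1]+.06)<.045)&(z>.09)&(z<.19)
h,e=np.histogram(z[k],bins=np.arange(.09,.19,.004)); print([(round(a,3),int(b)) for a,b in zip(e,h) if b>30])
zt=e[np.argmax(h[:20])]
ft=k&(z<.152)&(z>.13)
q=P[ft]; print('foot',q.min(0).round(4),q.max(0).round(4))
top=P[ft&(abs(z-np.median(z[ft]))<.003)]; print('foottop z',np.median(z[ft]), top.min(0).round(4),top.max(0).round(4))
# front edge line & side lines
ys=np.arange(top[:,1].min()+.008,top[:,1].max()-.008,.004)
xe=[top[abs(top[:,1]-y)<.002,0].min() for y in ys]; c=np.polyfit(ys,xe,1); print('front edge slope deg',np.degrees(c[0]),'x at mid',np.polyval(c,ys.mean()))
# plate end, mouth, bumper
pl=(z>.004)&(z<.012)&(P[...,0]>.492)&(P[...,0]<.53)
print('plate y min', P[pl&(P[...,1]>-.2)][:,1].min())
r=P[(z>.03)&(z<.06)&(P[...,0]<.5105)&(P[...,0]>.50)&(P[...,1]<.1)&(P[...,1]>-.06)]; print('lip start y',r[:,1].min())
b=P[(z>.01)&(z<.06)&(P[...,0]<.556)&(P[...,0]>.515)&(P[...,1]<.22)&(P[...,1]>.1)]; print('bumper front',np.percentile(b[:,1],[0,2,5]),b[:,2].max())
w=P[(z>.02)&(z<.06)&(P[...,0]<.573)&(P[...,0]>.555)&(P[...,1]<.14)&(P[...,1]>.06)]; print('pawl tip y',np.percentile(w[:,1],[95,100]),w[:,0].min(), 'z',np.median(w[:,2]))
E
```

```text
[ 0.54098123 -0.06223157  0.35103403] [-1.79977809e+02 -1.62617043e-01 -1.79916270e+02]
[(np.float64(0.122), 141), (np.float64(0.126), 119), (np.float64(0.13), 165), (np.float64(0.134), 769), (np.float64(0.138), 2130), (np.float64(0.15), 94), (np.float64(0.154), 150), (np.float64(0.158), 1112), (np.float64(0.162), 262), (np.float64(0.166), 176), (np.float64(0.17), 197), (np.float64(0.174), 302), (np.float64(0.178), 448), (np.float64(0.182), 499)]
foot [ 0.5099 -0.0898  0.13  ] [ 0.5473 -0.0297  0.1519]
foottop z 0.1384917675505724 [ 0.51   -0.0897  0.1355] [ 0.5473 -0.0297  0.1411]
front edge slope deg 0.12484215719420548 x at mid 0.5102303770950983
plate y min -0.09690670915516665
lip start y -0.0021507142323985706
bumper front [0.10002671 0.10795008 0.12018411] 0.04755755615628726
pawl tip y [0.09503565 0.09638543] 0.5592865149195568 z 0.024076984806850277
```

Request:
{"op": "send_rows", "data": {
  "motion": [
    {"offset": [0.4, -0.1, 3], "turn": 0},
    {"offset": [0.4, -0.1, 6], "turn": 0},
    {"offset": [0.4, -0.1, 8.5], "turn": 0},
    {"offset": [0.4, -0.1, 10], "turn": 0},
    {"offset": [0.4, -0.1, 10.6], "turn": 0},
    {"offset": [0.4, -0.1, 10.6], "turn": 0},
    {"offset": [0.4, -0.1, 10.6], "turn": 0},
    {"offset": [0.4, -0.1, 10.6], "turn": 0}
  ]
}}

```text
t: 4.6
eef_pos: [0.5378, -0.0633, 0.2476]
ee_rot: [3.141, 0.002, -3.142]
force: [-0.0, -0.1, -5.4]
width: 0.039
```

```bash
python3 - <<'E'
from h import *
go([.537,-.063,.2408],-179.92)
f=grab('wrist','w4'); P=cloud(f); z=P[...,2]
k=(abs(P[...,1]+.06)<.045)&(P[...,0]>.495)&(P[...,0]<.56)&(z>.024)&(z<.036); top=P[k]
print(np.median(top[:,2]),np.percentile(top,[.5,99.5],axis=0).round(4))
ys=np.arange(-.084,-.036,.004); xe=[top[abs(top[:,1]-y)<.002,0].min() for y in ys]; c=np.polyfit(ys,xe,1); print('slope',np.degrees(c[0]),'axis x',np.polyval(c,-.06)+.03)
pl=P[(z>.004)&(z<.012)&(P[...,0]<.505)&(P[...,0]>.485)&(abs(P[...,1]+.06)<.03)]; print('floor z',np.median(pl[:,2]))
for y in np.arange(-.03,.09,.01):
    q=P[abs(P[...,1]-y)<.002]; h=np.sort(q[(q[:,2]>.025)&(q[:,2]<.06)&(q[:,0]>.47)&(q[:,0]<.6)][:,0])
    print(round(y,2),[(s.min().round(4),s.max().round(4)) for s in np.split(h,np.where(np.diff(h)>.006)[0]+1) if len(s)])
E
```

```text
t 4.6 pos [ 0.5378 -0.0633  0.2476] rpy [ 1.7999e+02  1.0000e-01 -1.8000e+02] F [-0.  -0.1 -5.4] w 0.039
offset [0.08 0.03 0.68] turn -0.08
0.03514986790163309 [[ 0.4951 -0.0921  0.0246]
 [ 0.5426 -0.0159  0.036 ]]
slope 0.2078376441294099 axis x 0.5386674797470774
floor z 0.008970964721780605
-0.03 [(np.float64(0.4857), np.float64(0.4944))]
-0.02 [(np.float64(0.4889), np.float64(0.4985))]
-0.01 [(np.float64(0.4926), np.float64(0.5023))]
0.0 [(np.float64(0.4949), np.float64(0.51))]
0.01 [(np.float64(0.4949), np.float64(0.5101))]
0.02 [(np.float64(0.4948), np.float64(0.5104))]
0.03 [(np.float64(0.4951), np.float64(0.51))]
0.04 [(np.float64(0.4951), np.float64(0.5101))]
0.05 [(np.float64(0.4951), np.float64(0.5101))]
0.06 [(np.float64(0.495), np.float64(0.5104))]
0.07 [(np.float64(0.4952), np.float64(0.5101))]
0.08 [(np.float64(0.4952), np.float64(0.5101))]
```

Request:
{"op": "send_rows", "data": {
  "motion": [
    {"offset": [0.12, 0, 0.2], "turn": 0},
    {"offset": [0.12, 0, 0.4], "turn": 0},
    {"offset": [0.12, 0, 0.5], "turn": 0},
    {"offset": [0.12, 0, 0.55], "turn": 0},
    {"offset": [0.12, 0, 0.55], "turn": 0},
    {"offset": [0.12, 0, 0.55], "turn": 0}
  ]
}}

```text
t: 5.25
eef_pos: [0.5362, -0.0631, 0.2412]
ee_rot: [-3.142, -0.0, -3.141]
force: [0.5, -0.8, -5.6]
width: 0.0391
```

Request:
{"op": "send_rows", "data": {
  "motion": [
    {"offset": [0, 0, 0.03], "turn": 0},
    {"offset": [0, 0, 0.06], "turn": 0},
    {"offset": [0, 0, 0.06], "turn": 0}
  ]
}}

```text
t: 5.55
eef_pos: [0.5362, -0.0632, 0.2407]
ee_rot: [3.142, 0.0, -3.141]
force: [-0.5, -0.1, -3.5]
width: 0.0394
```

Request:
{"op": "send_rows", "data": {
  "motion": [
    {"offset": [0, 0, 0.03], "turn": 0},
    {"offset": [0, 0, 0.05], "turn": 0},
    {"offset": [0, 0, 0.05], "turn": 0}
  ]
}}

```text
t: 5.85
eef_pos: [0.5362, -0.0632, 0.2407]
ee_rot: [-3.142, 0.001, -3.141]
force: [-3.3, 0.3, 5.9]
width: 0.0394
```

Request:
{"op": "send_rows", "data": {
  "motion": [
    {"offset": [0, 0.3, -0.03], "turn": 0},
    {"offset": [0, 0.7, -0.03], "turn": 0},
    {"offset": [0, 1.1, -0.03], "turn": 0},
    {"offset": [0, 1.5, -0.03], "turn": 0},
    {"offset": [-0.01, 1.9, -0.03], "turn": 0},
    {"offset": [-0.01, 2.2, -0.03], "turn": 0},
    {"offset": [-0.01, 2.5, -0.03], "turn": 0},
    {"offset": [-0.01, 2.5, -0.03], "turn": 0}
  ]
}}

```text
t: 6.65
eef_pos: [0.5367, -0.0379, 0.2407]
ee_rot: [-3.141, 0.001, -3.141]
force: [-0.5, -3.1, 3.5]
width: 0.039
```

```bash
python3 - <<'E'
from h import *
go([.537,-.063,.2408],-179.92)
f=grab('wrist','w5'); P=cloud(f)
c=f['frame'][100:300,200:600]; cv2.imwrite('pics/w5.png',cv2.resize(c,None,fx=2,fy=2,interpolation=cv2.INTER_CUBIC))
E
```

```text
t 6.65 pos [ 0.5367 -0.0379  0.2407] rpy [-1.7999e+02  5.0000e-02 -1.7996e+02] F [-0.5 -3.1  3.5] w 0.039
offset [-0.03 -2.51 -0.01] turn -0.04
```

View pics/w5.png

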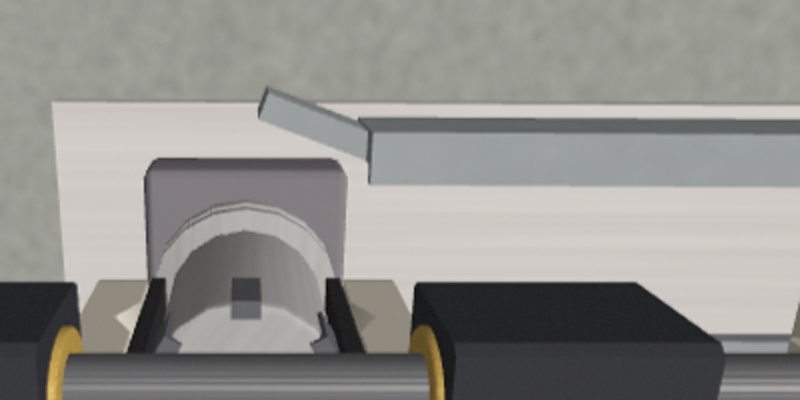

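Wrist crop: foot's front right corner (345,165) is just before the mouth, about level with where the flare meets the rail (370,160). Checking the lateral gap numerically.

```bash
python3 - <<'E'
from h import *
f=load('w5'); P=cloud(f); z=P[...,2]
for y in np.arange(-.062,-.012,.006):
    q=P[(abs(P[...,1]-y)<.0015)&(P[...,0]>.497)&(P[...,0]<.53)&(z>.003)&(z<.034)]
    q=q[np.argsort(q[:,0])]; i=np.argmax(np.diff(q[:,2])); print(round(y,3), q[i].round(4), q[i+1].round(4), q[-1].round(4))
q=P[(abs(P[...,1]-.02)<.01)&(P[...,0]<.53)&(P[...,0]>.5)&(z>.025)]; print('lip edge',np.percentile(q[:,0],99),np.median(q[:,2]))
q=P[(abs(P[...,0]-.525)<.01)&(P[...,1]>-.09)&(P[...,1]<.02)&(z>.024)&(z<.032)];print('foot y',q[:,1].min(),q[:,1].max())
E
```

```text
-0.062 [ 0.5082 -0.0627  0.0077] [ 0.5082 -0.0633  0.0287] [ 0.5298 -0.0634  0.0285]
-0.056 [ 0.508  -0.055   0.0087] [ 0.5081 -0.0574  0.0292] [ 0.5257 -0.0573  0.0294]
-0.05 [ 0.5073 -0.0493  0.0086] [ 0.5074 -0.0494  0.0272] [ 0.521  -0.0514  0.0285]
-0.044 [ 0.508  -0.0436  0.0086] [ 0.508  -0.0454  0.0272] [ 0.5178 -0.0454  0.0291]
-0.038 [ 0.5081 -0.0366  0.008 ] [ 0.5081 -0.0366  0.0289] [ 0.5164 -0.0384  0.0294]
-0.032 [ 0.5079 -0.0309  0.0089] [ 0.5079 -0.0326  0.0275] [ 0.5174 -0.0313  0.0281]
-0.026 [ 0.5074 -0.0251  0.0081] [ 0.5074 -0.026   0.0245] [ 0.5198 -0.0248  0.0282]
-0.02 [ 0.5079 -0.0195  0.0089] [ 0.5079 -0.0203  0.0274] [ 0.5231 -0.019   0.0296]
-0.014 [ 0.5082 -0.0149  0.0075] [ 0.5082 -0.0146  0.0284] [ 0.5299 -0.0127  0.028 ]
lip edge 0.5135161980053334 0.15777482780683127
foot y -0.06709172955106346 -0.006940334558276303
```

Request:
{"op": "send_rows", "data": {
  "motion": [
    {"offset": [0.06, 0.1, 0], "turn": 0},
    {"offset": [0.06, 0.4, 0], "turn": 0},
    {"offset": [0.06, 0.7, 0], "turn": 0},
    {"offset": [0.06, 1.0, 0], "turn": 0},
    {"offset": [0.06, 1.3, 0], "turn": 0},
    {"offset": [0.05, 1.6, 0], "turn": 0},
    {"offset": [0.05, 1.6, 0], "turn": 0}
  ]
}}

```text
t: 7.4
eef_pos: [0.5358, -0.0223, 0.2407]
ee_rot: [-3.141, 0.0, -3.141]
force: [-0.7, -6.3, 5.1]
width: 0.0394
```

Request:
{"op": "send_rows", "data": {
  "motion": [
    {"offset": [0, 0.2, -0.02], "turn": 0},
    {"offset": [0, 0.5, -0.02], "turn": 0},
    {"offset": [0, 0.8, -0.02], "turn": 0},
    {"offset": [0, 1.0, -0.02], "turn": 0},
    {"offset": [0, 1.0, -0.02], "turn": 0}
  ]
}}

```text
t: 7.9
eef_pos: [0.5357, -0.0123, 0.2407]
ee_rot: [-3.141, -0.0, -3.141]
force: [-0.4, -5.8, 4.2]
width: 0.039
```

Request:
{"op": "send_rows", "data": {
  "motion": [
    {"offset": [0, 0.4, -0.02], "turn": 0},
    {"offset": [0, 1.0, -0.02], "turn": 0},
    {"offset": [0, 1.6, -0.02], "turn": 0},
    {"offset": [-0.01, 2.2, -0.02], "turn": 0},
    {"offset": [-0.01, 2.8, -0.02], "turn": 0},
    {"offset": [-0.01, 3.4, -0.02], "turn": 0},
    {"offset": [-0.02, 4.0, -0.02], "turn": 0},
    {"offset": [-0.02, 4.0, -0.02], "turn": 0}
  ]
}}

```text
t: 8.7
eef_pos: [0.5358, 0.0282, 0.2407]
ee_rot: [3.141, -0.0, -3.141]
force: [-1.9, -2.4, 3.7]
width: 0.0393
```

Request:
{"op": "send_rows", "data": {
  "motion": [
    {"offset": [0, 0.4, 0], "turn": 0},
    {"offset": [0, 0.9, 0], "turn": 0},
    {"offset": [0, 1.4, 0], "turn": 0},
    {"offset": [-0.01, 1.9, 0], "turn": 0},
    {"offset": [-0.01, 2.4, 0], "turn": 0},
    {"offset": [-0.01, 2.9, 0], "turn": 0},
    {"offset": [-0.02, 3.4, 0], "turn": 0},
    {"offset": [-0.02, 3.4, 0], "turn": 0}
  ]
}}

```text
t: 9.5
eef_pos: [0.5356, 0.0614, 0.2407]
ee_rot: [-3.14, -0.002, -3.142]
force: [-2.7, -5.8, 6.4]
width: 0.0392
```

Request:
{"op": "send_rows", "data": {
  "motion": [
    {"offset": [0, 0.5, -0.02], "turn": 0},
    {"offset": [0, 1.1, -0.02], "turn": 0},
    {"offset": [0, 1.7, -0.02], "turn": 0},
    {"offset": [-0.01, 2.3, -0.02], "turn": 0},
    {"offset": [-0.01, 2.9, -0.02], "turn": 0},
    {"offset": [-0.02, 3.5, -0.02], "turn": 0},
    {"offset": [-0.02, 4.1, -0.02], "turn": 0},
    {"offset": [-0.02, 4.5, -0.02], "turn": 0}
  ]
}}

```text
t: 10.3
eef_pos: [0.5356, 0.106, 0.2408]
ee_rot: [-3.14, -0.002, 3.141]
force: [-1.3, -6.8, 6.4]
width: 0.0391
```

```bash
python3 - <<'E'
from h import *
go([.537,.128,.2408],-179.92)
f=grab('wrist','w6')
c=f['frame'][100:300,200:600]; cv2.imwrite('pics/w6.png',cv2.resize(c,None,fx=2,fy=2,interpolation=cv2.INTER_CUBIC))
E
```

```text
t 10.3 pos [0.5356 0.106  0.2408] rpy [-1.7990e+02 -1.4000e-01  1.7998e+02] F [-1.3 -6.8  6.4] w 0.0391
offset [-0.14  2.2  -0.01] turn -0.1
```

View pics/w6.png

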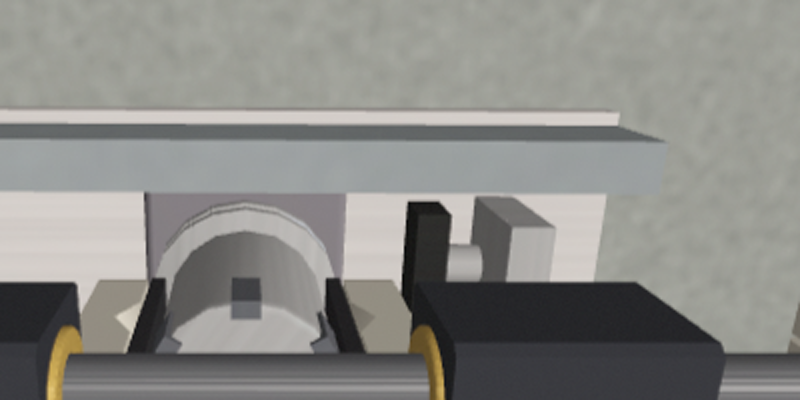

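Wrist crop: foot lies under the lip in the channel with its front at col 345. The bumper face is at col 405, roughly 19 mm ahead. Next: approach slowly.

Request:
{"op": "send_rows", "data": {
  "motion": [
    {"offset": [0, 0.4, -0.03], "turn": 0},
    {"offset": [0, 0.8, -0.03], "turn": 0},
    {"offset": [-0.01, 1.2, -0.03], "turn": 0},
    {"offset": [-0.01, 1.5, -0.03], "turn": 0},
    {"offset": [-0.01, 1.5, -0.03], "turn": 0}
  ]
}}

```text
t: 10.85
eef_pos: [0.5356, 0.1213, 0.2408]
ee_rot: [-3.14, -0.002, 3.141]
force: [-2.8, -4.7, 3.9]
width: 0.0396
```

Request:
{"op": "send_rows", "data": {
  "motion": [
    {"offset": [0, 0.15, 0], "turn": 0},
    {"offset": [0, 0.3, 0], "turn": 0},
    {"offset": [0, 0.45, 0], "turn": 0},
    {"offset": [0, 0.45, 0], "turn": 0}
  ]
}}

```text
t: 11.25
eef_pos: [0.5356, 0.1256, 0.2408]
ee_rot: [-3.14, -0.002, 3.141]
force: [-1.6, -5.3, 3.1]
width: 0.0395
```

Request:
{"op": "send_rows", "data": {
  "motion": [
    {"offset": [0, 0.1, 0], "turn": 0},
    {"offset": [0, 0.2, 0], "turn": 0},
    {"offset": [0, 0.2, 0], "turn": 0}
  ]
}}

```text
t: 11.55
eef_pos: [0.5357, 0.1275, 0.2408]
ee_rot: [-3.14, -0.002, 3.141]
force: [-1.7, -5.3, 3.4]
width: 0.0396
```

Request:
{"op": "send_rows", "data": {
  "motion": [
    {"offset": [0, 0.1, 0], "turn": 0},
    {"offset": [0, 0.2, 0], "turn": 0},
    {"offset": [0, 0.2, 0], "turn": 0}
  ]
}}

```text
t: 11.85
eef_pos: [0.5357, 0.1292, 0.2408]
ee_rot: [-3.139, -0.003, 3.141]
force: [-2.1, -7.9, 3.1]
width: 0.0392
```

Request:
{"op": "send_rows", "data": {
  "motion": [
    {"offset": [0, 0.1, 0], "turn": 0},
    {"offset": [0, 0.15, 0], "turn": 0},
    {"offset": [0, 0.15, 0], "turn": 0}
  ]
}}

```text
t: 12.15
eef_pos: [0.5357, 0.1302, 0.2408]
ee_rot: [-3.139, -0.003, 3.141]
force: [-0.8, -10.1, 4.5]
width: 0.0398
```

Request:
{"op": "send_rows", "data": {
  "motion": [
    {"offset": [0, 0.1, 0], "turn": 0},
    {"offset": [0, 0.2, 0], "turn": 0},
    {"offset": [0, 0.2, 0], "turn": 0}
  ]
}}

```text
t: 12.45
eef_pos: [0.5357, 0.1317, 0.2409]
ee_rot: [-3.138, -0.003, 3.141]
force: [0.2, -13.6, 5.5]
width: 0.0397
```

Request:
{"op": "send_rows", "data": {
  "motion": [
    {"offset": [0, 0.1, 0], "turn": 0},
    {"offset": [0, 0.18, 0], "turn": 0},
    {"offset": [0, 0.18, 0], "turn": 0},
    {"offset": [0, 0.18, 0], "turn": 0}
  ]
}}

```text
t: 12.85
eef_pos: [0.5357, 0.1329, 0.2409]
ee_rot: [-3.137, -0.004, 3.141]
force: [1.9, -17.3, 5.9]
width: 0.0391
```

```bash
python3 - <<'E'
from h import *
go([.537,.128,.2408],-179.92)
f=grab('scene','s7')
c=f['frame'][170:270,270:430]; cv2.imwrite('pics/s7.png',cv2.resize(c,None,fx=4.5,fy=4.5,interpolation=cv2.INTER_CUBIC))
E
```

```text
t 12.85 pos [0.5357 0.1329 0.2409] rpy [-179.71   -0.2   179.98] F [  1.9 -17.3   5.9] w 0.0391
offset [-0.13 -0.49  0.02] turn -0.1
```

View pics/s7.png

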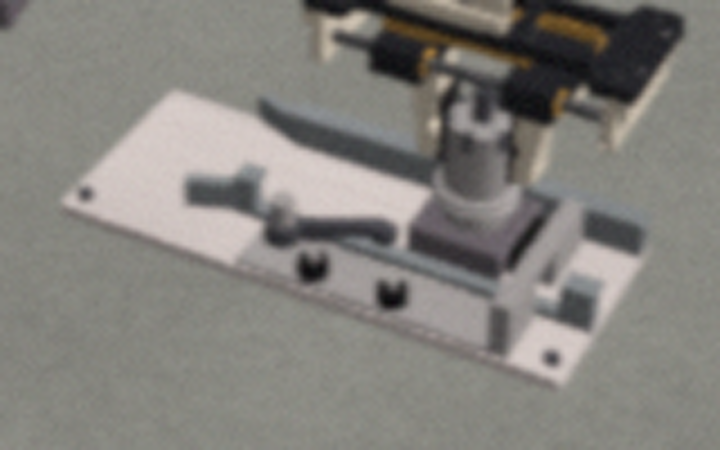

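Scene crop: the pawl finger's tip (390,232) stands behind the foot's rear corner (412,238), so it looks shut. I'll hold the press, a touch firmer.

Request:
{"op": "send_rows", "data": {
  "motion": [
    {"offset": [0, 0.05, 0], "turn": 0},
    {"offset": [0, 0.05, 0], "turn": 0},
    {"offset": [0, 0.05, 0], "turn": 0},
    {"offset": [0, 0.05, 0], "turn": 0},
    {"offset": [0, 0.05, 0], "turn": 0},
    {"offset": [0, 0.05, 0], "turn": 0},
    {"offset": [0, 0.05, 0], "turn": 0},
    {"offset": [0, 0.05, 0], "turn": 0}
  ]
}}

```text
t: 13.7
eef_pos: [0.5357, 0.1332, 0.241]
ee_rot: [-3.136, -0.004, 3.141]
force: [2.2, -18.5, 6.3]
width: 0.0396
```

Request:
{"op": "send_rows", "data": {
  "motion": [
    {"offset": [0, -0.1, 0], "turn": 0},
    {"offset": [0, -0.2, 0], "turn": 0},
    {"offset": [0, -0.3, 0], "turn": 0},
    {"offset": [0, -0.4, 0], "turn": 0},
    {"offset": [0, -0.5, -0.01], "turn": 0},
    {"offset": [0, -0.5, -0.01], "turn": 0}
  ]
}}

```text
t: 14.3
eef_pos: [0.5357, 0.1302, 0.2408]
ee_rot: [-3.14, -0.002, 3.141]
force: [-0.3, -6.0, 1.6]
width: 0.0394
```

Request:
{"op": "send_rows", "data": {
  "motion": [
    {"offset": [0, 0, 0], "turn": 0},
    {"offset": [0, 0, 0], "turn": 0},
    {"offset": [0, 0, 0], "turn": 0},
    {"offset": [0, 0, 0], "turn": 0},
    {"offset": [0, 0, 0], "turn": 0},
    {"offset": [0, 0, 0], "turn": 0}
  ],
  "hand": 0.6
}}

```text
t: 14.9
eef_pos: [0.5365, 0.1313, 0.2414]
ee_rot: [3.141, 0.0, -3.141]
force: [-0.4, -0.0, 0.2]
width: 0.0702
```

Released, no force. Now straight up.

Request:
{"op": "send_rows", "data": {
  "motion": [
    {"offset": [0, 0, -1], "turn": 0},
    {"offset": [0, 0, -3], "turn": 0},
    {"offset": [0, 0, -6], "turn": 0},
    {"offset": [0, 0, -10], "turn": 0},
    {"offset": [0, 0, -14], "turn": 0},
    {"offset": [0, 0, -15], "turn": 0},
    {"offset": [0, 0, -15], "turn": 0}
  ]
}}

```text
t: 15.6
eef_pos: [0.5367, 0.1312, 0.3942]
ee_rot: [3.139, 0.004, -3.141]
force: [-0.5, 0.2, -1.1]
width: 0.0701
```

```bash
python3 - <<'E'
from h import *
go([.537,.128,.2408],-179.92)
f=grab('wrist','w8'); P=cloud(f); z=P[...,2]
s=grab('scene','s8')
a=cv2.resize(f['frame'][60:300,200:520],(800,600))[:300*2]; b=cv2.resize(s['frame'][170:270,270:430],(800,500))
cv2.imwrite('pics/w8.png',np.vstack([cv2.resize(f['frame'],(480,300)),cv2.resize(b,(480,300))]))
for lo,hi in [(.084,.102),(.107,.122)]:
    q=P[(z>lo)&(z<hi)&(np.hypot(P[...,0]-.537,P[...,1]-.13)<.03)]; print(lo,len(q),q[:,2].max() if len(q) else 0,cv2.minAreaRect((q[:,:2]*1000).astype(np.float32)) if len(q) else 0)
q=P[(z>.024)&(z<.034)&(P[...,0]>.5115)&(P[...,0]<.53)&(abs(P[...,1]-.13)<.036)];print('foot y',q[:,1].min(),q[:,1].max())
S=cloud(s);q=S[(S[...,2]>.084)&(S[...,2]<.12)&(np.hypot(S[...,0]-.537,S[...,1]-.13)<.03)];print('scene',len(q),q.mean(0))
w=P[(z>.02)&(z<.06)&(P[...,0]<.575)&(P[...,0]>.55)&(P[...,1]<.12)&(P[...,1]>.06)]; print('pawl tip y',np.percentile(w[:,1],[95,100]),w[:,0].min()) if len(w) else print('no pawl')
E
```

```text
t 15.6 pos [0.5367 0.1312 0.3942] rpy [ 179.85    0.25 -179.98] F [-0.5  0.2 -1.1] w 0.0701
offset [ 0.03 -0.36 15.34] turn -0.06
0.084 1567 0.10196620355873337 ((535.8941040039062, 129.73997497558594), (40.91358184814453, 39.25861358642578), 53.839935302734375)
0.107 224 0.11897384144071699 ((535.8198852539062, 129.55865478515625), (11.278919219970703, 11.7223482131958), 89.48429107666016)
foot y 0.10007298059433456 0.16598269359234874
scene 205 [0.54201024 0.12896304 0.09781147]
pawl tip y [0.10378758 0.10585005] 0.550058890233884
```

View pics/w8.png

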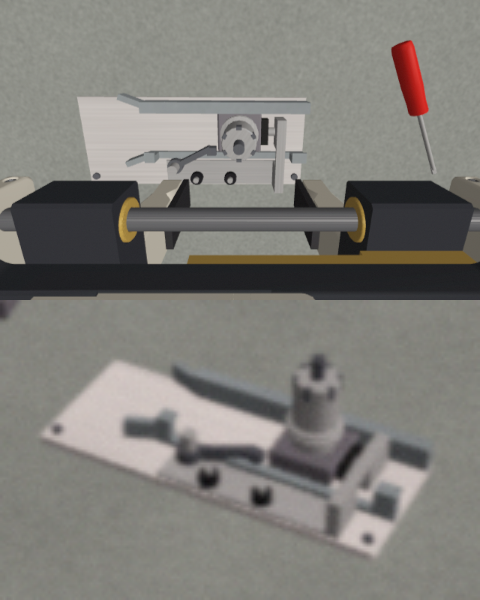

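```bash
python3 - <<'E'
from h import *
for t in ('w3','w8'):
    P=cloud(load(t)); z=P[...,2]
    for y in (.07,.078,.086,.092,.095):
        q=P[(abs(P[...,1]-y)<.002)&(z>.018)&(z<.05)&(P[...,0]>.53)&(P[...,0]<.578)]; print(t,y,len(q),q[:,0].min() if len(q) else None)
E
```

```text
w3 0.07 52 0.566093852252287
w3 0.078 50 0.5620548139817657
w3 0.086 64 0.5591891813341797
w3 0.092 57 0.5603899438389358
w3 0.095 50 0.5601781261573664
w8 0.07 32 0.5675331739240891
w8 0.078 36 0.5625405417496745
w8 0.086 43 0.5596779969077789
w8 0.092 48 0.5606592116675424
w8 0.095 40 0.5605412934408028
```

Pawl's profile matches the start to within 0.5 mm at four of five stations (1.4 mm at the other), so it's shut. Handing in.

```bash
python3 - <<'E'
from h import *
print(job_done())
E
```

```text
the job is handed in; nothing more can be done
None
```

The small grey carrier is seated in the track between the pawl and the bumper, released, and the job was handed in at about 16 s of the 72 s allowed. `job_done` gave no verdict, so success rests on my own checks.

- **Motion:** I set the carrier down at the track's open end, slid it past the pawl, and pressed it on the bumper at about 17–18.5 N wrist force for 0.85 s. I then eased back, opened the gripper and lifted clear.
- **Forces:** The highest push reading between moves was about 18.5 N. That includes floor friction of a few newtons, so the bumper itself probably took about 13–15 N, possibly just under the 15–20 N asked for. Contact force was not measured directly.
- **Final position:** The wrist camera puts the axis about 131–132 mm past the mouth and 1–2 mm off the middle line. The carrier is upright (collar and cutter centres coincide), with the foot's rear about 4 mm beyond the pawl tip.
- **Pawl:** Its outline matches the starting view to within 0.5 mm at four of five points and 1.4 mm at the fifth, so it is shut.
- **Disagreements:** The cameras differ by 2–6 mm: the scene camera puts the axis about 6 mm further in world x, from the partly hidden surface it sees. I relied on measurements within single wrist images.
- **Not re-measured:** I did not measure the gauge, screwdriver or nut again at the end; the arm never went near them.

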